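# Lock a brass bar in the quick-action vise with one fingertip

### The job

Get the brass bar that lies between the jaws of the blue bench vise clamped ready for drilling: push it lengthwise along the jaws until its end rests against the vise's end stop, then with a fingertip push the clamping lever's black handle round until the lever is fully home and the jaws hold the bar tight. It is all pushing: keep the bar lying flat on the vise bed, never lift it, and leave the other things on the bench where they are. Finish with the hand clear.

Things in the scene. Friction and masses are not known exactly. Their poses are not given: they have to be found in the camera images.
- vise: Blue drilling vise bolted to the bench. Origin on the bench under it; x: closing direction, y along the jaws, z up. In its frame, mm: base x -92 to 63, y +-50; bed top z 24; fixed jaw face x 20; jaws span y +-40, tops z 53; moving jaw face x -13 when open (33 mm clear). Bolted ears to y +-77 at x 19 to 61, z up to 17. An end stop closes the -y end of the jaws; the +y end is open.
- stop_face (a point): Point on the bar-side face of the end stop, vise frame (8, -45, 39) mm. The stop is a steel blade 8 mm thick standing across the -y end of the jaws (vise x -4 to 42, z 27 to 49). Axes as the vise's; +y points from the stop towards the bar.
- jaw: Moving jaw (blue, steel plate, 80 mm along y, 18 mm thick), pushed towards vise +x by the lever through a short toggle link. Origin: lower edge of its plate's face at mid-length, 24.5 mm above the bench; axes as the vise's.
- clamp_lever (a joint): Lever angle about the upright pin: 0 = along vise +y, jaws open; grows anticlockwise seen from above, towards vise -x; 1.65 = end of travel, along vise -x, clamped. Starts at 0 to 0.3. Jaw travel 9 mm in all, most of it early; the bar is nipped from about 1.1 on; dead centre at 1.6, locked above 1.45. Takes about 2 N at the handle, under 10 N while nipping; stays where left.
- lever_pivot (a point): Centre of the clamping lever's pin, vise frame (-65, 0, 48) mm.
- lever_handle (a point): Middle of the lever's black handle, on its axis, 95 mm from the pivot and 50 mm above the bench. The handle is a level round grip, 19 mm in diameter, 58 to 126 mm from the pivot; from it to the pin runs a flat steel arm 14 mm wide. Axes: y outwards along the lever, -x the way it closes, z up.
- bar: The work: loose brass bar 25 (x) x 96 (y) x 30 (z) mm, about 0.6 kg, lying on the vise bed between the open jaws, sticking out at the open +y end. Origin: centre of its underside; y along the bar, nearly the vise's y. Starts 14 to 38 mm away from the end stop. Oiled: sliding it takes about 1 to 4 N.
- bar_far (a point): Centre of the bar's end face that must meet the end stop (bar -y end).
- bar_near (a point): Centre of the bar's other, projecting end face (bar +y end), 15 mm above the bed: where to push. Even with the bar home it still projects 11 mm beyond the jaws.
- offcut: Bystander: loose brass offcut 25 x 42 x 30 mm on the bench beside the vise. Origin: centre of its underside.
- oil_jar: Bystander: amber glass jar with steel cap, diameter 44, 62 mm high, standing by the vise. Origin: centre of its underside.
- flat_file: Bystander: file with wooden handle, 240 mm long, 22 mm high, lying beyond the fixed jaw. Origin: near mid-length, on the bench; x towards its tip.
- hammer: Bystander: hammer, 230 mm, lying on the bench.
- bench_block: Bystander: square steel block 75 x 75 x 20 mm.
- scrap_bowl: Bystander: red plastic bowl, 110 mm across, 45 mm high.
- notepad: Bystander: wire-bound notepad 150 x 105 mm with a pencil on it.
- punch: Bystander: steel centre punch, 11 mm square, 110 mm long, lying on the bench near the vise's lever end.
Not all that is in view belongs to the job. What is meant by the bar is not pink, red or turquoise, and is the larger of those in its own colour.

How it is judged:
By the outcome, as a careful person would: the job done as asked, in the order asked, and still so for the second after the job is handed in, with the robot touching nothing.
It also fails if it takes over 51 s, if anything falls off the work surface, if the arm or the gripper's body presses on something with over 40 N, if the wrist force passes 120 N, or if a joint passes its speed limit or range.

### The arm

A 6-joint arm with a two-finger parallel gripper is mounted at the origin on the work surface. World frame = base frame: x ahead of the robot, y to its left, z up, the work surface at z = 0. Lengths are in m, angles in degrees, forces in N, time in s.
With the tool pointing down it reaches from about 0.3 to 0.95 m from the base axis. Payload 3.1 kg.
Tool frame: the origin (TCP) lies midway between the tips of the shut fingers; the grasp point (between the pads) lies 19 mm behind it (ctrl.grip_point_offset is the distance from the TCP to the grasp point, in m); z points along the fingers, y is the line along which they close (so a half turn about z gives the same grasp; the last joint's range is limited). The gripper opens to 85 mm and grips with 20 to 120 N. Pads are 22 mm wide; open, the fingers measure 114 mm over their backs; the gripper's body (76 mm by 85 mm) begins 54 mm behind the grasp point. The pads swing forward as they close: fully open they stand 13 mm farther back than shut.
Start: joints at [68.887, 17.653, 93.61, -0, 68.738, -3.994], TCP at [0.184, 0.597, 0.231] pointing down, gripper open.
Joint ranges: [-175.34, 175.34], [-45.06, 112.39], [2.9, 150.54], [-68.45, 248.45], [3.09, 151.38], [-168.51, 168.51]. Speed limits (degrees/s): [159.86, 159.86, 180, 180, 180, 180].

### API

Orientations are given as [roll, pitch, yaw] about the fixed x, y, z axes, in that order (R = Rz(yaw) Ry(pitch) Rx(roll)).
In Python, from workcell import ctrl, solve_ik, eyes gives the robot as it stands. The module is installed in compiled form; this text tells all that it offers. Calls block until the motion is done:
- ctrl.reach(position, orientation): joint-space move of the TCP to a pose.
- ctrl.movel(position, attitude=None, speed=0.15, threshold=None): straight line of the TCP; attitude=None keeps the orientation; speed is the mean speed in m/s. With threshold (N) it stops when the force on the tool has changed by that much, and returns True; else False.
- ctrl.move_joints(angles): joint-space move.
- ctrl.gripper_to(opening, effort=None): finger opening in m; effort is the grip in N (None keeps the last); returns when the fingers have stopped.
- ctrl.dwell(seconds).
- solve_ik(position, orientation): joint angles nearest the present ones, or None.
- eyes.grab_frame(name): name is "scene" or "top"; returns the picture (400x640x3 uint8, blue, green, red); there is no depth.
- eyes.camera_params(name): a dict with "fov_y" (degrees; the focal length in pixels is half the picture's height over the tangent of half this angle, whatever the lens; pixels are square), "cx", "cy" (the principal point, pixels), "view" (4x4, takes a point from world to camera coordinates). Camera axes: x right, y down, z forward; pixel columns grow to the right and rows downward; lengths in m; the calibration is good to about 2 mm. A picture is of the moment at which its call begins. camera_params takes no time and is no camera call.
A pose or a line that the arm cannot do raises ctrl.PlanningError and nothing moves.
- ctrl.hand_in(): hands the job in; it is judged then, once.
Readings, each from a call of its own:
- ctrl.current_t(): time.
- ctrl.current_qpos(): joint angles.
- ctrl.current_joint_vel(): joint speeds.
- ctrl.current_tau(): joint torques, N m.
- ctrl.current_position(): TCP position.
- ctrl.current_tool_rot(): TCP orientation.
- ctrl.current_ft_force(): force on the tool from outside, world axes, zero at the start.
- ctrl.current_ft_torque(): the same for the moment, N m.
- ctrl.current_gripper_width(): finger opening in m.
- ctrl.current_grip_force(): force on a finger pad.
Only numpy, scipy, OpenCV 4.12 (cv2) and the standard library are available. Lean on these libraries where they do the work, as an engineer would, in place of code of your own. Each camera call takes 0.05 s, during which the arm holds its last target. There are 200 camera calls.

## Working session

There is one attempt and no reset: what is moved stays moved. The work goes in short steps, each a Python script; the robot and the scene stay as the last script left them, time stands still between calls to the robot, and variables do not carry over. Pictures are saved under pics/ and viewed, at most 10 in all, crops included, and the job is handed in when it is done.

```bash
mkdir -p pics
python3 - <<'E'
from workcell import ctrl,eyes
import cv2,numpy as np
for n in("scene","top"):
    im=eyes.grab_frame(n); cv2.imwrite(f"pics/{n}0.png",im)
    p=eyes.camera_params(n); print(n,p["fov_y"],p["cx"],p["cy"]); print(np.round(p["view"],4).tolist())
print(ctrl.current_t(),ctrl.current_tool_rot(),ctrl.current_position())
E
```

```text
scene 55.63624749519737 318.14071729580417 202.57836942846063
[[0.7879, 0.6158, 0.0066, -0.4718], [0.3408, -0.4271, -0.8375, -0.1128], [-0.5129, 0.6621, -0.5464, 1.3801], [0.0, 0.0, 0.0, 1.0]]
top 55.79593171118648 318.75585421494634 202.14218693687997
[[0.0214, -0.9997, 0.0139, 0.0456], [-0.9826, -0.0236, -0.1842, 0.5694], [0.1844, -0.0097, -0.9828, 1.1049], [0.0, 0.0, 0.0, 1.0]]
0.1 [-1.79876753e+02 -7.95338067e-03  1.62879381e+02] [0.18374922 0.59658311 0.23012712]
```

View pics/scene0.png

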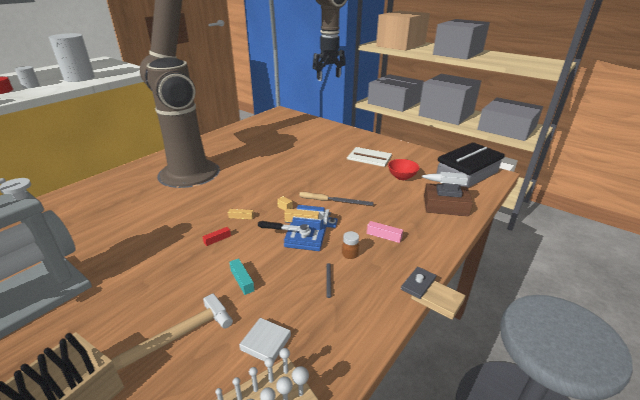

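View pics/top0.png

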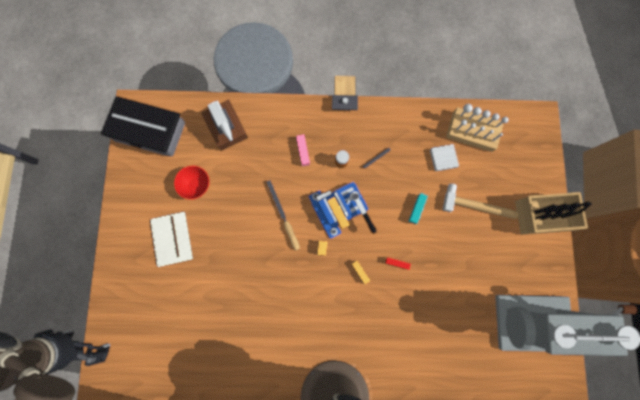

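Top view: the vise is at about (340,210), with brass in its jaws and the black handle at (370,224). Three brass pieces show in the top view: one in the jaws (338,212), a small one at (321,247) and one at (360,272). I'll enlarge to confirm which is the bar.

Run:
```python
import cv2
a=cv2.imread("pics/top0.png")[165:290,295:415]; b=cv2.imread("pics/scene0.png")[180:260,220:370]
cv2.imwrite("pics/c_top.png",cv2.resize(a,None,fx=4.8,fy=4.8,interpolation=cv2.INTER_CUBIC))
cv2.imwrite("pics/c_sc.png",cv2.resize(b,None,fx=5.3,fy=5.3,interpolation=cv2.INTER_CUBIC))
```

```text
(no output)
```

View pics/c_top.png

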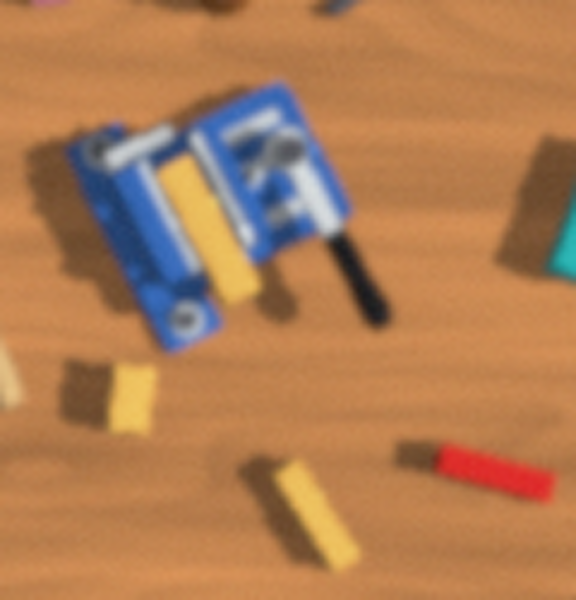

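View pics/c_sc.png

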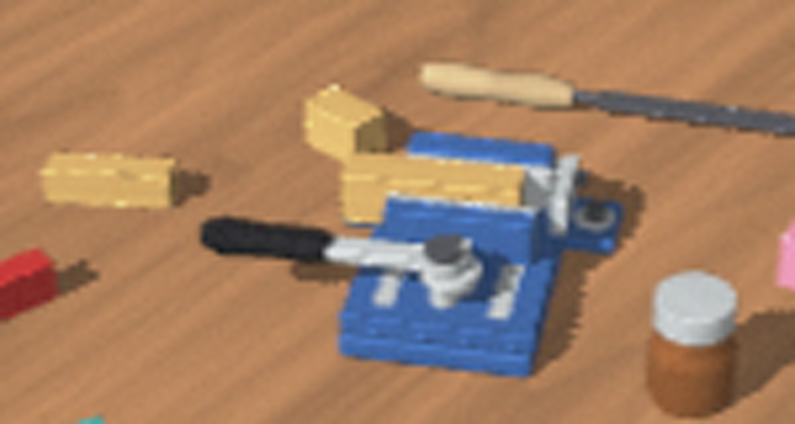

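Brass candidates in the top view: (338,212) lies between the blue jaws and is the largest (~96 mm). (321,247) is the short offcut and (360,272) a shorter loose piece on the bench. The bar is the one at (338,212). Its projecting end is at crop (246,297), and the stop is at crop (140,147). The black handle runs from crop (335,235) to (380,318), and the pin cap is at crop (290,150).

```bash
cat > h.py <<'E'
import cv2,numpy as np
from workcell import eyes
class Cam:
    def __init__(s,n):
        p=eyes.camera_params(n); s.f=200/np.tan(np.radians(p["fov_y"])/2); s.c=np.array([p["cx"],p["cy"]])
        V=np.array(p["view"]); s.R=V[:3,:3]; s.t=V[:3,3]; s.o=-s.R.T@s.t
        K=np.array([[s.f,0,s.c[0]],[0,s.f,s.c[1]],[0,0,1]]); s.P=K@V[:3]
    def plane(s,uv,z):
        d=s.R.T@np.append((np.array(uv)-s.c)/s.f,1); return s.o+d*(z-s.o[2])/d[2]
    def proj(s,p):
        q=s.P@np.append(p,1); return q[:2]/q[2]
T,S=Cam("top"),Cam("scene")
def tri(ut,us):
    X=cv2.triangulatePoints(T.P,S.P,np.array(ut,float),np.array(us,float)).ravel(); X=X[:3]/X[3]
    return X, np.abs(T.proj(X)-ut).max()
def mask(im,lo,hi,box):
    x0,y0,x1,y1=box; U=4
    c=cv2.resize(im[y0:y1,x0:x1],None,fx=U,fy=U,interpolation=cv2.INTER_CUBIC)
    m=cv2.inRange(cv2.cvtColor(c,cv2.COLOR_BGR2HSV),lo,hi)
    m=cv2.morphologyEx(m,cv2.MORPH_OPEN,np.ones((5,5)))
    cs,_=cv2.findContours(m,cv2.RETR_EXTERNAL,cv2.CHAIN_APPROX_NONE)
    cs=[k for k in cs if cv2.contourArea(k)>150]
    return [(k.reshape(-1,2)+.5)/U-.5+np.array([x0,y0]) for k in sorted(cs,key=cv2.contourArea)[::-1]]
BR=((17,100,120),(32,255,255)); BK=((0,0,0),(180,255,45)); BL=((100,120,40),(125,255,255))
TB=(305,170,395,245); SB=(250,195,345,255)
def corners(k,e=1.2):
    return cv2.approxPolyDP(k.astype(np.float32).reshape(-1,1,2),e,True).reshape(-1,2)
def ends(k):
    r=cv2.minAreaRect(k.astype(np.float32)); b=cv2.boxPoints(r); 
    l=[np.linalg.norm(b[1]-b[0]),np.linalg.norm(b[2]-b[1])]
    p=((b[0]+b[3])/2,(b[1]+b[2])/2) if l[0]>l[1] else ((b[0]+b[1])/2,(b[2]+b[3])/2)
    return np.array(p),sorted(l)
E
python3 - <<'E'
from h import *
np.set_printoptions(precision=4,suppress=True)
t,s=cv2.imread("pics/top0.png"),cv2.imread("pics/scene0.png")
for n,im,b in(("T",t,TB),("S",s,SB)):
    for nm,(lo,hi) in(("brass",BR),("black",BK),("blue",BL)):
        for k in mask(im,lo,hi,b)[:4]:
            e,l=ends(k); print(n,nm,len(k),"ends",e.ravel().round(1),"wl",np.round(l,1),"poly",corners(k).round(1).tolist() if nm!="black" else "")
E
```

```text
T brass 285 ends [329.8 198.9 346.2 227.4] wl [10.  32.9] poly [[329.3999938964844, 199.10000610351562], [328.1000061035156, 202.60000610351562], [341.1000061035156, 227.89999389648438], [348.3999938964844, 226.10000610351562], [349.1000061035156, 222.39999389648438], [345.3999938964844, 218.60000610351562], [335.1000061035156, 198.10000610351562]]
T brass 95 ends [317.9 242.4 327.1 242.4] wl [4.  9.2] poly [[317.8999938964844, 244.39999389648438], [327.1000061035156, 243.89999389648438], [325.6000061035156, 240.89999389648438], [319.1000061035156, 240.39999389648438]]
T black 137 ends [364.6 215.  373.6 230.9] wl [ 2.9 18.2] poly 
T blue 399 ends [312.3 194.5 335.4 234. ] wl [13.1 45.8] poly [[309.8999938964844, 195.89999389648438], [324.1000061035156, 227.60000610351562], [329.3999938964844, 236.39999389648438], [331.3999938964844, 236.39999389648438], [329.3999938964844, 230.39999389648438], [331.3999938964844, 227.10000610351562], [336.3999938964844, 226.89999389648438], [336.6000061035156, 223.10000610351562], [333.8999938964844, 221.89999389648438], [322.8999938964844, 200.1000
[... 2440 characters left out ...]
, 224.10000610351562], [310.8999938964844, 231.89999389648438], [308.1000061035156, 235.89999389648438], [302.3999938964844, 238.39999389648438], [296.8999938964844, 231.60000610351562], [294.3999938964844, 236.89999389648438], [290.8999938964844, 237.89999389648438], [289.3999938964844, 236.60000610351562], [290.6000061035156, 230.89999389648438], [288.1000061035156, 230.60000610351562], [284.3999938964844, 238.60000610351562]]
S blue 226 ends [297.2 206.3 323.5 209.1] wl [ 3.6 26.5] poly [[297.1000061035156, 206.60000610351562], [297.6000061035156, 208.10000610351562], [323.3999938964844, 210.10000610351562], [322.1000061035156, 207.10000610351562], [299.3999938964844, 204.89999389648438]]
```

Run:
```python
from h import *
np.set_printoptions(precision=4,suppress=True)
s=cv2.imread("pics/scene0.png")
for k in mask(s,(0,0,0),(180,255,60),SB)[:3]: print("S black",*ends(k))
for n,a,b in(("near fj",(342.9,228.5),(285.1,209.6)),("near mj",(349.6,225),(284.8,214.2)),("h in",(364.6,215),(281.9,226.2)),("h out",(375.5,231.5),(258.1,224)),("cap",(355.4,196.3),(304.3,225.8))): print(n,*tri(a,b))
for n,a,z in(("bar l0",(328.1,202.6),.054),("bar l1",(341.1,227.9),.054),("bar r0",(335.1,198.1),.054),("bar r1",(345.4,218.6),.054),("near fj",(342.9,228.5),.054),("near mj",(349.6,225),.054),
 ("base0",(352.9,183.1),.024),("base1",(366.5,208.5),.024),("ear0",(309.9,195.9),.017),("ear1",(329.6,236.4),.017),("hin",(364.6,215),.05),("hout",(374.6,231.9),.05),("cap",(355.4,196.3),.055),("stop0",(316.9,197.9),.049),("stop1",(331.5,192.1),.049)): print(n,T.plane(a,z))
```

```text
S black [[258.0656 223.6601]
 [281.2515 226.2363]] [np.float32(6.266999), np.float32(23.328661)]
near fj [ 0.4897 -0.0162  0.0486] 0.12631913946461282
near mj [ 0.5025 -0.035   0.0481] 0.6616667008684658
h in [ 0.5342 -0.0811  0.0474] 0.5692607823017113
h out [ 0.4821 -0.1155  0.0509] 0.035069328651047726
cap [ 0.5897 -0.052   0.0575] 0.4721708298424403
bar l0 [0.5672 0.0299 0.054 ]
bar l1 [ 0.4904 -0.0107  0.054 ]
bar r0 [0.5818 0.0087 0.054 ]
bar r1 [ 0.5191 -0.0235  0.054 ]
near fj [ 0.4887 -0.0162  0.054 ]
near mj [ 0.4998 -0.0364  0.054 ]
base0 [ 0.6377 -0.0488  0.024 ]
base1 [ 0.5569 -0.0919  0.024 ]
ear0 [0.5944 0.0866 0.017 ]
ear1 [0.4674 0.0221 0.017 ]
hin [ 0.5321 -0.0825  0.05  ]
hout [ 0.481  -0.1128  0.05  ]
cap [ 0.5887 -0.0536  0.055 ]
stop0 [0.5821 0.0645 0.049 ]
stop1 [0.6014 0.0198 0.049 ]
```

Vise +y is at about -152.5° in the world frame, the pin at (0.589,-0.053) and the bar end at vise y≈72 (about 21 mm to go). The lever is at about 0.03 rad. Next is the bar push.

```bash
cat >> h.py <<'E'
A=np.radians(-152.5); YV=np.array([np.cos(A),np.sin(A)]); XV=np.array([-YV[1]*-1*-1,YV[0]])
XV=np.array([YV[1],-YV[0]]); O=np.array([.589,-.053])+.065*XV
def w(x,y,z): return [*(O+(x*XV+y*YV)/1000),z/1000]
def v(p): d=np.array(p[:2])-O; return np.round([d@XV*1000,d@YV*1000,p[2]*1000],1)
E
python3 - <<'E'
from h import *
from workcell import ctrl
print(XV,O,v([.494,-.026,.054]))
ctrl.gripper_to(0.0)
D=[180,0,27.5]
ctrl.reach(w(3,112,170),D); ctrl.movel(w(3,112,33),speed=.12)
print(ctrl.current_t(),v(ctrl.current_position()),ctrl.current_qpos())
for i in range(4):
    r=ctrl.movel(w(3,54,33),speed=.025,threshold=10)
    print(r,ctrl.current_t(),v(ctrl.current_position()),np.round(ctrl.current_ft_force(),1))
    y=v(ctrl.current_position())[1]
    if r and y<66 : break
im=eyes.grab_frame("top"); cv2.imwrite("pics/top1.png",im); s=eyes.grab_frame("scene")
a=cv2.resize(im[165:265,295:415],None,fx=4,fy=4,interpolation=2); b=cv2.resize(s[180:260,250:350],None,fx=4,fy=4,interpolation=2)
b=cv2.copyMakeBorder(b,0,80,0,0,0)[:400]; cv2.imwrite("pics/c1.png",np.hstack([a,b])[:, :800])
E
```

```text
[-0.46174861  0.88701083] [0.55898634 0.0046557 ] [ 2.8 71.8 54. ]
4.6417 [  2.5 111.3  33.7] [-1.09545739e+01  1.73433552e+01  1.22031127e+02 -2.64701104e-03
  4.05317310e+01  5.15442344e+01]
True 6.4167 [ 3.7 64.1 32.2] [ 0.   0.3 -0.4]
```

View pics/c1.png

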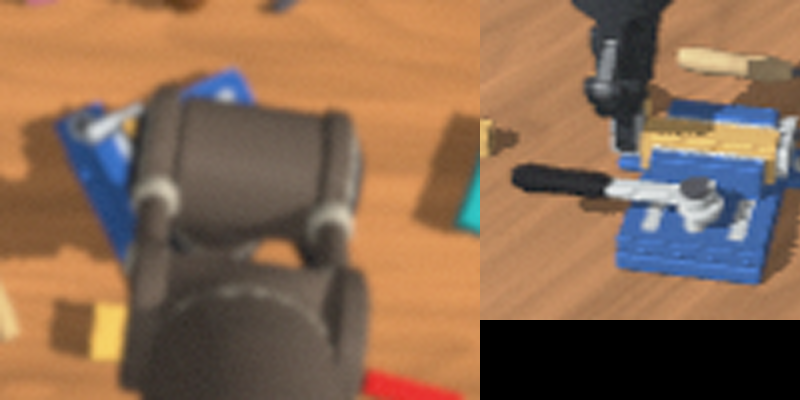

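The right view shows the bar's far end now near the stop plate at (785,135), with the fingertip behind its near end at (635,140). I'll press again slowly to make sure it is seated.

Run:
```python
from h import *
from workcell import ctrl
for th in(8,12):
    r=ctrl.movel(w(3,54,33),speed=.01,threshold=th)
    print(r,ctrl.current_t(),v(ctrl.current_position()),np.round(ctrl.current_ft_force(),1))
    ctrl.dwell(.2); print(v(ctrl.current_position()),np.round(ctrl.current_ft_force(),1))
# back off slowly, rise, look
ctrl.movel(w(3,72,33),speed=.03); ctrl.movel(w(3,105,33),speed=.1); ctrl.movel(w(3,105,130),speed=.2)
p=w(-20,70,150); ctrl.reach([.35,-.25,.2],[180,0,117.5])
print(ctrl.current_t(),ctrl.current_qpos())
t=eyes.grab_frame("top"); s=eyes.grab_frame("scene"); cv2.imwrite("pics/top2.png",t); cv2.imwrite("pics/scene2.png",s)
a=cv2.resize(t[170:250,300:400],None,fx=4,fy=4,interpolation=2); b=cv2.resize(s[180:260,250:350],None,fx=4,fy=4,interpolation=2)
cv2.imwrite("pics/c2.png",np.hstack([a,b]))
```

```text
True 7.075 [ 4.5 64.3 31.4] [0.8 0.  0.1]
[ 4.9 65.  30.9] [ 0.2 -0.   0.1]
True 7.9167 [ 5.2 64.5 30.7] [0.3 1.  0.2]
[ 5.6 65.2 30.2] [-0.3 -0.3  0.2]
11.475 [-4.13218495e+01 -2.37001392e+00  1.20332282e+02  7.87127109e-03
  6.21116873e+01 -6.88196056e+01]
```

View pics/c2.png

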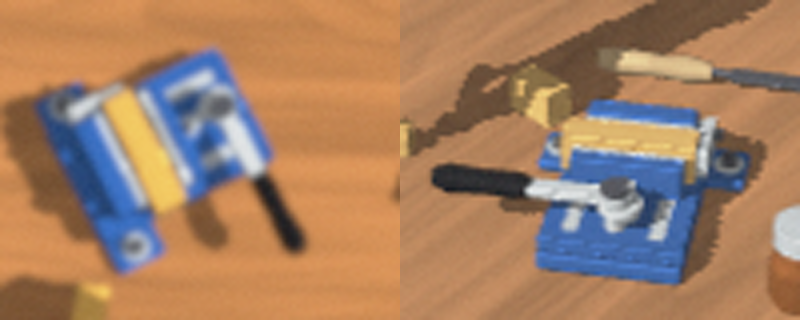

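The bar's far end now meets the stop, at crop (110,100) left and (700,140) right, and three pushes stopped at the same place. I'll check that numerically and re-measure the lever.

Run:
```python
from h import *
for f in("0","2"):
    t=cv2.imread(f"pics/top{f}.png")
    k=mask(t,*BR,TB)[0]; e,l=ends(k); print("bar ends",[v(T.plane(p,.054)) for p in e],np.round(l,1))
    k=mask(t,*BK,TB)[0]; e,l=ends(k); print("handle",[v(T.plane(p,.05)) for p in e])
from workcell import solve_ik
for th in np.arange(0,100,19):
    a=np.radians(th); L=np.array([-np.sin(a),np.cos(a)]);Pd=np.array([-np.cos(a),-np.sin(a)])
    p=np.array([-65,0])+95*L-21*Pd; print(th,np.round(solve_ik(w(*p,42),[180,0,117.5+th]),0))
```

```text
bar ends [array([  8.8, -27.1,  54. ]), array([ 3.4, 73.4, 54. ])] [10.  32.9]
handle [array([-64.8,  64.2,  50. ]), array([-67. , 119.3,  50. ])]
bar ends [array([  3.4, -45.2,  54. ]), array([ 4.9, 54.3, 54. ])] [ 9.  32.3]
handle [array([-67.8,  63.8,  50. ]), array([-66.4, 118.7,  50. ])]
0 [-14.  20. 117.   0.  43. -41.]
19 [-17.  22. 114.   0.  44. -63.]
38 [-18.  24. 111.   0.  45. -84.]
57 [ -19.   27.  106.    0.   47. -103.]
76 [ -18.   29.  102.    0.   49. -122.]
95 [ -17.   32.   98.    0.   50. -139.]
```

```bash
cat > lev.py <<'E'
from h import *
from workcell import ctrl
def pose(th,off,r=95,z=41):
    a=np.radians(th); L=np.array([-np.sin(a),np.cos(a)]); Pd=np.array([-np.cos(a),-np.sin(a)])
    yaw=117.5+th; return w(*(np.array([-65,0])+r*L-off*Pd),z),[180,0,yaw-360 if yaw>180 else yaw]
def th_img(f):
    k=mask(cv2.imread(f),*BK,(340,160,410,245))
    e,l=ends(k[0]); p=[v(T.plane(q,.05)) for q in e]; m=(p[0]+p[1])/2
    return p,np.arctan2(-(m[0]+65),m[1])
E
python3 - <<'E'
from lev import *
p,o=pose(0,36,z=150); ctrl.reach(p,o); ctrl.movel(pose(0,36)[0],speed=.12)
print(ctrl.current_t(),v(ctrl.current_position()))
for th in [0,10,20,30,40,50,60,70,80,86]:
    p,o=pose(th,20); r=ctrl.movel(p,o,speed=.07,threshold=25)
    print(th,r,round(ctrl.current_t(),2),v(ctrl.current_position()),v(p),np.round(ctrl.current_ft_force(),1))
    if r: break
s=eyes.grab_frame("scene"); cv2.imwrite("pics/scene3.png",s)
cv2.imwrite("pics/c3.png",cv2.resize(s[170:270,230:360],None,fx=5,fy=5,interpolation=2))
E
```

```text
13.575 [-29.6  94.5  41.7]
0 False 13.95 [-46.   94.6  41.4] [-45.  95.  41.] [-0.1 -0.6  0. ]
10 False 14.34 [-61.8  97.   41. ] [-61.8  97.   41. ] [-0.2 -0.  -0. ]
20 False 14.73 [-78.5  96.   41. ] [-78.7  96.1  41. ] [ 0.5 -0.4 -0. ]
30 False 15.12 [-94.9  92.2  41. ] [-95.2  92.3  41. ] [-0.6 -0.4 -0.1]
40 False 15.52 [-110.5   85.6   41. ] [-110.7   85.6   41. ] [ 1.  -0.1 -0.2]
50 False 15.91 [-124.7   76.4   41. ] [-124.9   76.4   41. ] [ 0.2 -0.5  0.7]
60 False 16.3 [-137.1   64.9   41. ] [-137.3   64.8   41. ] [ 0.3 -0.2 -0.1]
70 False 16.69 [-147.    51.6   40.8] [-147.4   51.3   41. ] [-0.4  0.1 -1.1]
80 False 17.08 [-154.6   36.7   40.7] [-155.1   36.2   41. ] [-1.1  0.4 -0.6]
86 False 17.38 [-158.4   26.5   41.1] [-158.4   26.6   41. ] [ 0.4  0.6 -0.5]
```

View pics/c3.png

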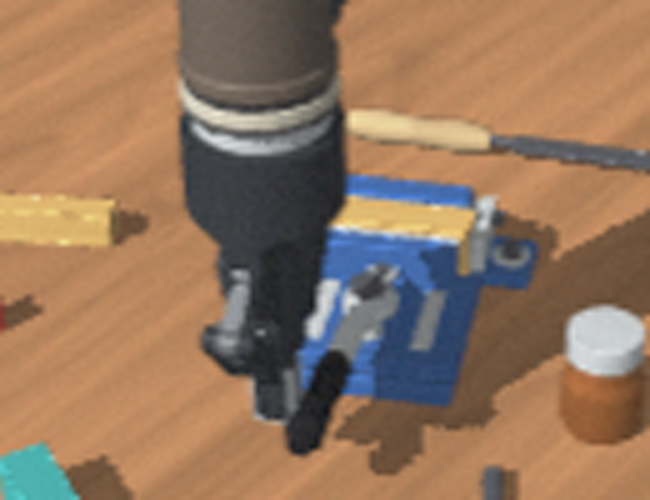

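The lever has swung round to near -x, with the handle at crop (320,405) and the fingertip behind it. Bar still against the stop. I'll push on to the end of travel.

Run:
```python
from lev import *
for th in [90,94,97,100]:
    p,o=pose(th,20); r=ctrl.movel(p,o,speed=.03,threshold=22)
    print(th,r,round(ctrl.current_t(),2),v(ctrl.current_position()),v(p),np.round(ctrl.current_ft_force(),1))
    if r: break
ctrl.dwell(.2); print(v(ctrl.current_position()))
c=v(ctrl.current_position()); q=c+[0,30,0]; ctrl.movel(w(*q),speed=.08); ctrl.movel(w(q[0],q[1],150),speed=.2)
ctrl.reach([.35,-.25,.2],[180,0,117.5]); print(ctrl.current_t())
t=eyes.grab_frame("top"); s=eyes.grab_frame("scene"); cv2.imwrite("pics/top4.png",t); cv2.imwrite("pics/scene4.png",s)
print(th_img("pics/top4.png")); e,l=ends(mask(t,*BR,TB)[0]); print([v(T.plane(x,.054)) for x in e])
cv2.imwrite("pics/c4.png",np.hstack([cv2.resize(t[165:245,310:410],None,fx=4,fy=4,interpolation=2),cv2.resize(s[180:260,250:350],None,fx=4,fy=4,interpolation=2)]))
```

```text
90 False 17.8 [-160.1   20.    41.1] [-160.   20.   41.] [-0.7  0.3 -0.4]
94 False 18.18 [-161.3   13.2   41.1] [-161.2   13.3   41. ] [-1.2  0.9  0.3]
97 False 18.49 [-161.8   12.8   41. ] [-161.7    8.3   41. ] [-10.7  -5.9   6.3]
100 False 18.81 [-162.3   12.6   40.9] [-162.     3.2   41. ] [-19.2 -12.   13.3]
[-162.3   12.6   40.9]
21.5667
([array([-131.3,   -5.7,   50. ]), array([-183. ,  -11.5,   50. ])], np.float64(1.6638528834102126))
[array([  8.1, -43.7,  54. ]), array([ 8.7, 54.3, 54. ])]
```

View pics/c4.png

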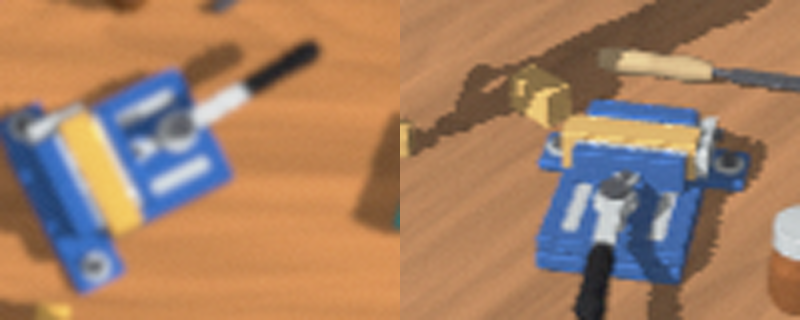

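The lever is at 1.66 rad, on its end of travel. The bar is clamped against the fixed jaw (x≈8) with its near end unmoved (y 54.3 before and after clamping), so it is still at the stop. The hand is clear.

```bash
python3 -c "
from workcell import ctrl
print(ctrl.hand_in())"
```

```text
the job is handed in; nothing more can be done
None
```

I handed the job in with the bar pushed against the end stop and clamped, the lever fully home at about 1.65 rad, the hand clear, and about 22 s of the 51 s used.

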